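# Tip the offcuts tray into the scrap bin

## Robot

A 7-joint arm with a two-finger parallel gripper is mounted at the origin on the work surface. World frame = base frame: x ahead of the robot, y to its left, z up, the work surface at z = 0. Lengths are in m, angles in rad, forces in N, time in s.
With the tool pointing down it reaches from about 0.4 to 0.925 m from the base axis. Payload 4.1 kg.
Tool frame: the origin (TCP) lies between the finger pads; the fingertips stand 14 mm ahead of it and the grasp point (between the pads) lies 5 mm behind it; z points along the fingers, y is the line along which they close (so a half turn about z gives the same grasp; the last joint's range is limited). The gripper opens to 85 mm and grips with 20 to 120 N. Pads are 22 mm wide; open, the fingers measure 114 mm over their backs; the gripper's body (76 mm by 85 mm) begins 54 mm behind the grasp point. The pads swing forward as they close: fully open they stand 13 mm farther back than shut.
Start: joints at [-1.384, 0.398, 0.045, 1.537, -0.019, 1.207, -0.051], TCP at [0.183, 0.624, 0.245] pointing down, gripper open.
Joint ranges: [-2.82, 2.82], [-0.49, 2.23], [-1.37, 1.46], [0, 2.46], [-1.36, 4.5], [0.23, 2], [-2.94, 2.94]. Speed limits (rad/s): [2.57, 2.57, 3.14, 3.14, 3.14, 3.14, 3.14].

## Interface

Orientations are given as a unit quaternion [x, y, z, w].
In Python, from station import manip gives the robot as it stands.
- The arm moves only by the shell command python3 -m pendant 'ROWS' [OPENING] [FORCE]. ROWS is JSON, a list of rows, each a list of 2 entries, a list of its own where there are three numbers: the shift along the tool's x, y, z in cm, then the turn, a rotation vector about the tool's x, y, z in degrees. A call has 1 to 12 rows; each row is the pose to reach, as a shift and turn from the pose commanded when the call began, along the tool's axes at that moment; what a row does not reach only later rows make up. A row lasts 1/12 s, in which the tool goes at most 41.7 mm and 7.16 degrees, less where a joint would pass 70% of its speed; a pose out of reach is approached as far as the arm can. A call with a gripper value outside its range is refused whole. OPENING is the finger opening in cm, from 0 to 8.54, set as the call begins (- or left out, the last holds). The fingers move at their own pace and stop on an object; FORCE is the grip in N (left out, the last holds). Time passes only in rows, so rows that repeat a pose let the fingers close. It gives the time, the measured TCP pose, the force, the opening and the grip force at its end, in the units of the state.
- manip.get_obs(): the state, without advancing time (a new reading comes with each control period).
- manip.camera(name): name is "side" or "top"; returns the picture (384x512x3 uint8, red, green, blue); there is no depth.
- manip.calibration(name): a dict with "fovy" (degrees; the focal length in pixels is half the picture's height over the tangent of half this angle, whatever the lens; pixels are square), "cx", "cy" (the principal point, pixels), "R" (3x3) and "t" (3): a world point X has camera coordinates R X + t. Camera axes: x right, y down, z forward; pixel columns grow to the right and rows downward; lengths in m; the calibration is good to about 2 mm. A picture is of the moment at which its call begins. calibration takes no time and is no camera call.
- manip.close_job(): hands the job in; it is judged then, once.
Trained networks look in the newest picture that a camera, given by its name, has taken for a name from the list of things; names that differ only in an ending like _2 or _b are one class to them, and where a whole thing is asked for, a point or a joint stands for the part that bears it (a point fixed in the world has none). Each returns a list of dicts, best first, with "p" (0 to 1); they miss things now and then, are a little off and sometimes report something else, mostly with a low value. They report only what shows in the picture. A call takes as long as a camera call. They do not tell look-alikes from the thing itself.
- manip.recognise(camera, label): "rect" ([left, top, width, height] in pixels, round what is visible of it).
- manip.mark_of(camera, label): "pixel" ([column, row] in pixels: a listed point, or the origin of a listed thing).
The state is a dict: "time_s": time; "joint_positions": joint angles; "joint_velocities": joint speeds; "joint_torque": joint torques, N m; "ee_pos": TCP position; "tool_rot": TCP orientation; "force": force on the tool from outside, world axes, zero at the start; "torque": the same for the moment, N m; "grip_width": opening from 0.0 (shut) to 1.0 (fully open); "finger_force": force on a finger pad.
Only numpy, scipy, OpenCV 4.12 (cv2) and the standard library are available. Lean on these libraries where they do the work, as an engineer would, in place of code of your own. Each camera call takes 0.05 s, during which the arm holds its last target. There are 200 camera calls.

## Task

Lift the offcuts tray with the yellow handle by that handle, carry it level with both metal offcuts on it to the red scrap bin, and tip it nose down so that both offcuts slide off into the bin. Then set the empty tray back down upright on the bench, anywhere free, and let go of it.

Things in the scene. Friction and masses are not known exactly. Their poses are not given: they have to be found in the camera images.
- tray_grip (a point): Centre of the yellow bar (112 along y, 14 thick in x, 26 high) bridging a loose aluminium tray, 0.35 kg, 87 mm above its underside. Pan below: 150 (x) by 112 (y), floor 4 thick, centred under the bar; 5 mm walls 24 high at sides and back. x points to the nose: open, no wall, 75 mm ahead of this point, at first roughly towards the robot. z up. Not the like tray of bolts with a green bar.
- scrap_bin: Open red plastic bin, fixed to the bench, 176 (x) by 150 (y) mm outside, 80 high, walls 5 thick, inner floor 13 above the bench. Origin: centre of its underside, on the bench; z up. The blue bin of the same shape is not wanted.
- hexcut_c (a point): Centre of a loose brass bar stub, 30 mm across, 24 high, 0.1 kg, standing on end in the back half of the yellow-barred tray. It is smooth and slides once the tray is tipped past about 20 degrees. z is the axis of the stub.
- angle_c (a point): Loose dark steel angle offcut, 0.07 kg: a foot 32 by 34 mm, 6 thick, and a leg up to 32 high, lying foot down in the back half of the yellow-barred tray; the point is over the foot's middle, 12 above its underside; z up. It slides once the tray is tipped past about 20 degrees.
Not all that is in view belongs to the job. Of the things that look like the part that bears angle_c, take the one that is farthest to the robot's right at the start.

How it is judged:
By the outcome, as a careful person would: the job done as asked, in the order asked, and still so for the second after the job is handed in, with the robot touching nothing.
It also fails if it takes over 67 s, if anything falls off the work surface, if the arm or the gripper's body presses on something with over 40 N, if the wrist force passes 120 N, or if a joint passes its speed limit or range.

## Working session

There is one attempt and no reset: what is moved stays moved. The work goes in short steps, Python scripts to look and compute and a shell command to move; the robot and the scene stay as the last step left them, time stands still between calls to the robot, and variables do not carry over. Pictures are saved under pics/ and viewed, at most 10 in all, crops included, and the job is handed in when it is done.

```bash
mkdir -p pics
cat > h.py <<'E'
import numpy as np, cv2
from scipy.spatial.transform import Rotation as Rot
from station import manip
def ray(cam,px):
    c=manip.calibration(cam); R=np.array(c["R"]);t=np.array(c["t"])
    f=192/np.tan(np.radians(c["fovy"])/2)
    d=R.T@np.array([(px[0]-c["cx"])/f,(px[1]-c["cy"])/f,1]); return -R.T@t,d
def atz(cam,px,z):
    o,d=ray(cam,px); return o+d*(z-o[2])/d[2]
def proj(cam,X):
    c=manip.calibration(cam);f=192/np.tan(np.radians(c["fovy"])/2)
    p=np.array(c["R"])@np.array(X)+np.array(c["t"]); return np.array([c["cx"]+f*p[0]/p[2],c["cy"]+f*p[1]/p[2]])
def tri(pa,pb):
    (o1,d1),(o2,d2)=ray("top",pa),ray("side",pb)
    A=np.stack([d1,-d2],1);s=np.linalg.lstsq(A,o2-o1,rcond=None)[0]
    p,q=o1+s[0]*d1,o2+s[1]*d2; return (p+q)/2,np.linalg.norm(p-q)
E
python3 - <<'E'
from h import *
np.set_printoptions(precision=3,suppress=True)
ims=[]
for c in ("top","side"):
    im=manip.camera(c); cv2.imwrite(f"pics/{c}0.png",im[:,:,::-1]); ims.append(im[:,:,::-1])
    print(c,{k:np.round(v,3).tolist() for k,v in manip.calibration(c).items()})
    for l in ("tray_grip","scrap_bin","hexcut_c","angle_c"):
        for r in manip.mark_of(c,l): print(c,l,np.round(r["pixel"],1),round(r["p"],2), [atz(c,r["pixel"],z) for z in ([.087] if l=="tray_grip" else [0] if l=="scrap_bin" else [.016])])
o=manip.get_obs();print({k:np.round(v,3).tolist() for k,v in o.items()}); print(Rot.from_quat(o["tool_rot"]).as_matrix())
E
```

```text
top {'fovy': 53.369, 'cx': 255.609, 'cy': 194.131, 'R': [[0.015, -1.0, 0.017], [-0.996, -0.017, -0.093], [0.093, -0.015, -0.996]], 't': [0.067, 0.512, 1.264]}
top tray_grip [157.1 179.8] 0.71 [array([0.546, 0.392, 0.087])]
top scrap_bin [245.9 171.9] 0.71 [array([0.589, 0.109, 0.   ])]
top angle_c [170.6 171.4] 0.65 [array([0.584, 0.365, 0.016])]
top angle_c [116.8 171.4] 0.65 [array([0.581, 0.546, 0.016])]
top angle_c [142.  225.4] 0.48 [array([0.4  , 0.454, 0.016])]
side {'fovy': 44.992, 'cx': 254.766, 'cy': 192.705, 'R': [[-0.998, -0.059, -0.011], [-0.032, 0.679, -0.734], [0.05, -0.732, -0.679]], 't': [0.494, 0.043, 1.524]}
side tray_grip [224.9 276.7] 0.88 [array([0.55 , 0.381, 0.087])]
side scrap_bin [221.5 226.4] 0.68 [array([0.593, 0.122, 0.   ])]
side hexcut_c [219.9 304.3] 0.55 [array([0.563, 0.419, 0.016])]
side angle_c [200.1 351. ] 0.8 [array([0.597, 0.555, 0.016])]
side angle_c [220.  285.1] 0.73 [array([0.57 , 0.357, 0.016])]
side angle_c [240.5 338.9] 0.57 [array([0.5  , 0.517, 0.016])]
side angle_c [280. 319.] 0.46 [array([0.403, 0.455, 0.016])]
{'time_s': 0.5, 'joint_positions': [-1.384, 0.398, 0.045, 1.537, -0.019, 1.207, -0.051], 'joint_velocities': [-0.002, 0.0, -0.001, -0.001, -0.001, -0.003, 0.0], 'joint_torque': [-0.001, -47.457, 1.361, -25.427, 0.011, 0.002, -0.0], 'ee_pos': [0.183, 0.624, 0.245], 'tool_rot': [0.142, 0.99, 0.0, 0.0], 'force': [0.631, -0.547, -0.309], 'torque': [-0.052, 0.04, 0.028], 'finger_force': 0.0, 'grip_width': 1.001}
[[-0.959  0.282  0.   ]
 [ 0.282  0.959  0.   ]
 [-0.     0.    -1.   ]]
```

View pics/top0.png

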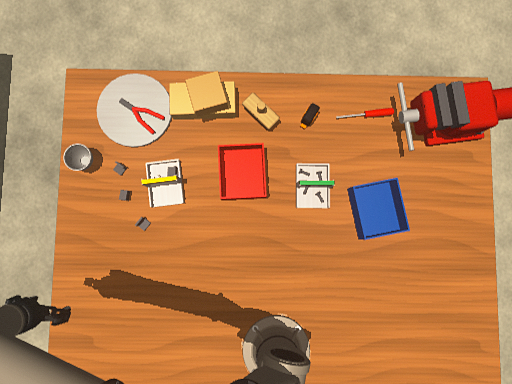

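View pics/side0.png

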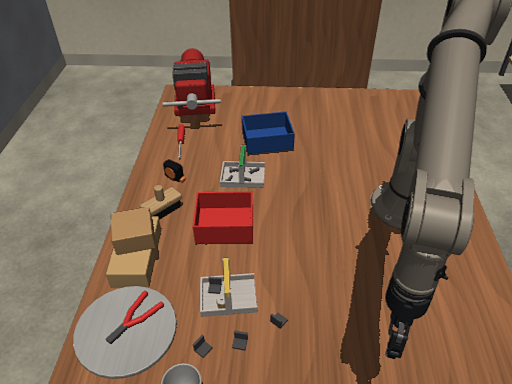

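The top view shows the yellow-barred tray at (165,182), the red bin at (244,172) and the green-barred tray at (315,184). Candidates for angle_c are (171,171), (120,168), (125,195) and (142,224) in the top view. (171,171) fits because it has the smallest y, so it is farthest to the robot's right, and it lies in the yellow tray. I'll confirm that in a crop and measure the bar.

Run:
```python
from h import *
np.set_printoptions(precision=3,suppress=True)
t=cv2.imread("pics/top0.png");s=cv2.imread("pics/side0.png")
a=cv2.resize(t[145:225,100:200],(500,400),interpolation=cv2.INTER_CUBIC);b=cv2.resize(s[245:365,180:300],(400,400)[::1],interpolation=cv2.INTER_CUBIC)
cv2.imwrite("pics/crop.png",cv2.resize(np.hstack([a,b]),(800,356)))
def blob(im,lo,hi,roi):
    x0,y0,x1,y1=roi;h=cv2.cvtColor(im,cv2.COLOR_BGR2HSV)[y0:y1,x0:x1]
    m=cv2.inRange(h,lo,hi);ys,xs=np.nonzero(m);P=np.stack([xs+x0,ys+y0],1).astype(np.float32);return P
for c,im,roi in(("top",t,(130,165,195,200)),("side",s,(205,245,260,315))):
    P=blob(im,(22,150,100),(35,255,255),roi);r=cv2.minAreaRect(P);bx=cv2.boxPoints(r);print(c,len(P),r)
    W=np.array([atz(c,p,.1 if c=="top" else .095) for p in bx]);print(W[:,:2])
    L=sorted([(np.linalg.norm(bx[i]-bx[(i+1)%4]),i) for i in range(4)])
    i,j=L[0][1],L[1][1]; e=[(W[k]+W[(k+1)%4])/2 for k in(i,j)];d=e[0]-e[1];print("ctr",(e[0]+e[1])/2,"len",np.linalg.norm(d),"yawdeg",np.degrees(np.arctan2(d[1],d[0])))
# red bin rim, top
P=blob(t,(0,150,60),(8,255,255),(205,135,285,210));r=cv2.minAreaRect(P)
W=np.array([atz("top",p,.08) for p in cv2.boxPoints(r)]);print("bin",r,W[:,:2],W.mean(0),np.linalg.norm(W-np.roll(W,1,0),axis=1))
```

```text
top 154 ((158.5975799560547, 179.37806701660156), (4.638124942779541, 35.33809280395508), 83.6598129272461)
[[0.546 0.44 ]
 [0.56  0.33 ]
 [0.545 0.328]
 [0.531 0.438]]
ctr [0.545 0.384 0.1  ] len 0.11122217787801525 yawdeg -82.58022635945908
side 182 ((226.5, 277.5), (39.0, 5.0), 90.0)
[[0.558 0.326]
 [0.544 0.325]
 [0.532 0.449]
 [0.545 0.449]]
ctr [0.545 0.387 0.095] len 0.12460184833455429 yawdeg -84.08134868597281
bin ((241.61651611328125, 171.06289672851562), (55.21571350097656, 46.99692916870117), 87.39744567871094) [[0.665 0.204]
 [0.675 0.051]
 [0.495 0.041]
 [0.485 0.192]] [0.58  0.122 0.08 ] [0.18  0.153 0.181 0.151]
```

View pics/crop.png

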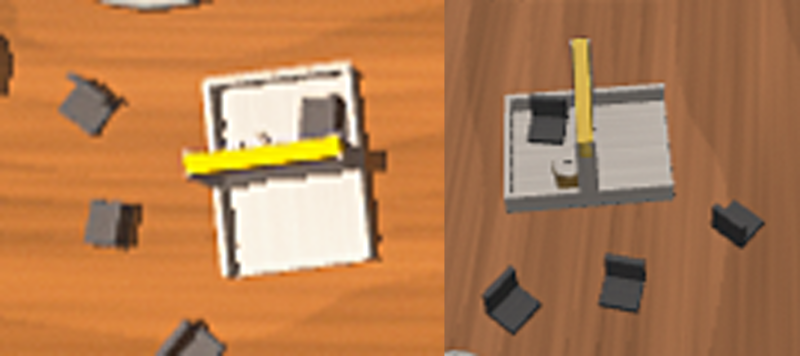

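The crop confirms it. The yellow-barred tray holds the dark angle (crop 320,115) and the brass stub (crop 565,170) in its back half, and its open nose points towards the robot. The other three angles are loose on the bench. Next I'll work out the hover move.

```bash
cat >> h.py <<'E'
def go(pos,ndir_deg,tip=0,note=""):
    """tool y along heading ndir_deg (world yaw), z down, then tipped about tool x by -tip; prints shift cm, turn deg"""
    o=manip.get_obs();R0=Rot.from_quat(o["tool_rot"]);p0=np.array(o["ee_pos"])
    a=np.radians(ndir_deg);y=np.array([np.cos(a),np.sin(a),0]);z=np.array([0,0,-1.]);x=np.cross(y,z)
    R=Rot.from_matrix(np.stack([x,y,z],1))*Rot.from_euler("x",-tip,degrees=True)
    print(note,np.round(R0.inv().apply(np.array(pos)-p0)*100,2).tolist(),np.round((R0.inv()*R).as_rotvec(degrees=True),2).tolist())
E
python3 -c "
from h import *
go((.545,.385,.20),6.8)"
```

```text
[-41.44, -12.71, 4.53] [0.01, -0.0, 66.83]
```

```bash
python3 -m pendant '[[[-4,-1,0],[0,0,6]],[[-8,-2,0],[0,0,12]],[[-12,-3.5,0],[0,0,18]],[[-16,-5,0],[0,0,24]],[[-20,-6,1],[0,0,30]],[[-24,-7.2,2],[0,0,36]],[[-28,-8.5,2.5],[0,0,43]],[[-32,-9.7,3],[0,0,50]],[[-36,-11,3.5],[0,0,56]],[[-39,-12,4],[0,0,62]],[[-41.4,-12.7,4.5],[0,0,66.8]],[[-41.4,-12.7,4.5],[0,0,66.8]]]' 8.54
python3 - <<'E'
from h import *
for c in("top","side"):
    im=manip.camera(c);cv2.imwrite(f"pics/{c}1.png",im[:,:,::-1])
    print(c,[(np.round(r["pixel"],1).tolist(),round(r["p"],2)) for r in manip.mark_of(c,"tray_grip")])
go((.545,.385,.082),6.8)
s=cv2.imread("pics/side1.png")[210:330,150:310];cv2.imwrite("pics/s1.png",cv2.resize(s,(800,600),interpolation=cv2.INTER_CUBIC))
E
```

```text
time_s: 1.5
ee_pos: [0.5503, 0.3778, 0.1995]
tool_rot: [0.668, 0.744, -0.001, 0.003]
force: [0.0, -0.4, -0.7]
grip_width: 1.001
finger_force: 0.0
top [([159.4, 180.6], 0.9)]
side [([224.2, 279.4], 0.85)]
 [-0.21, 0.14, 11.83] [-0.05, -0.08, 0.18]
```

View pics/s1.png

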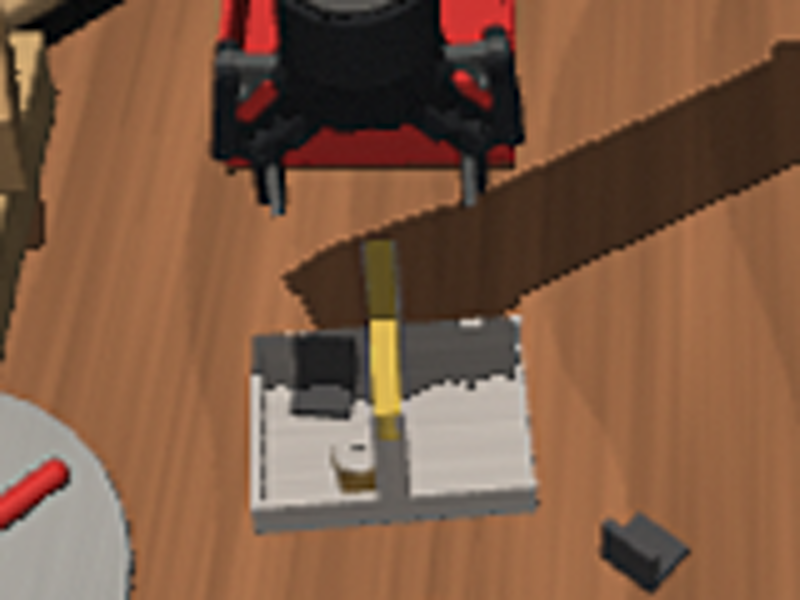

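The fingers straddle the bar's x position, and the stub and angle sit well below the fingertip depth. I'll descend, then close.

```bash
python3 -m pendant '[[[-0.2,0.15,2],[0,0,0]],[[-0.2,0.15,4],[0,0,0]],[[-0.2,0.15,6],[0,0,0]],[[-0.2,0.15,8],[0,0,0]],[[-0.2,0.15,9.5],[0,0,0]],[[-0.2,0.15,10.6],[0,0,0]],[[-0.2,0.15,11.4],[0,0,0]],[[-0.2,0.15,11.8],[0,0,0]],[[-0.2,0.15,11.8],[0,0,0]]]'
python3 -m pendant '[[[0,0,0],[0,0,0]],[[0,0,0],[0,0,0]],[[0,0,0],[0,0,0]],[[0,0,0],[0,0,0]],[[0,0,0],[0,0,0]],[[0,0,0],[0,0,0]],[[0,0,0],[0,0,0]],[[0,0,0],[0,0,0]],[[0,0,0],[0,0,0]],[[0,0,0],[0,0,0]]]' 0 60
```

```text
time_s: 2.45
ee_pos: [0.5457, 0.3839, 0.082]
tool_rot: [0.663, 0.748, -0.0, -0.0]
force: [-0.2, -0.2, -0.4]
grip_width: 1.001
finger_force: 0.0
time_s: 3.28
ee_pos: [0.5465, 0.3836, 0.0828]
tool_rot: [0.664, 0.748, 0.0, -0.0]
force: [0.2, -0.2, 3.8]
grip_width: 0.155
finger_force: 60.6
```

Opening is 13 mm at 60 N, so the bar is held. I'll lift gently.

```bash
python3 -m pendant '[[[0,0,-0.3],[0,0,0]],[[0,0,-0.9],[0,0,0]],[[0,0,-1.8],[0,0,0]],[[0,0,-3],[0,0,0]],[[0,0,-4.4],[0,0,0]],[[0,0,-6],[0,0,0]],[[0,0,-7.6],[0,0,0]],[[0,0,-9.2],[0,0,0]],[[0,0,-10.6],[0,0,0]],[[0,0,-11.6],[0,0,0]],[[0,0,-12.4],[0,0,0]],[[0,0,-12.8],[0,0,0]]]' 0 80
python3 - <<'E'
from h import *
for c in("side",):
    im=manip.camera(c);cv2.imwrite(f"pics/{c}2.png",im[:,:,::-1])
    for l in("hexcut_c","angle_c"):print(c,l,[(np.round(r["pixel"],1).tolist(),round(r["p"],2)) for r in manip.mark_of(c,l)])
s=cv2.imread("pics/side2.png")[190:310,150:310];cv2.imwrite("pics/s2.png",cv2.resize(s,(800,600),interpolation=cv2.INTER_CUBIC))
E
```

```text
time_s: 4.28
ee_pos: [0.5469, 0.3835, 0.2122]
tool_rot: [0.664, 0.748, 0.001, 0.0]
force: [0.5, 0.9, -6.4]
grip_width: 0.148
finger_force: 78.0
side hexcut_c []
side angle_c [([213.6, 256.2], 0.76), ([202.1, 347.5], 0.76), ([279.9, 317.4], 0.75), ([243.4, 343.7], 0.48)]
```

View pics/s2.png

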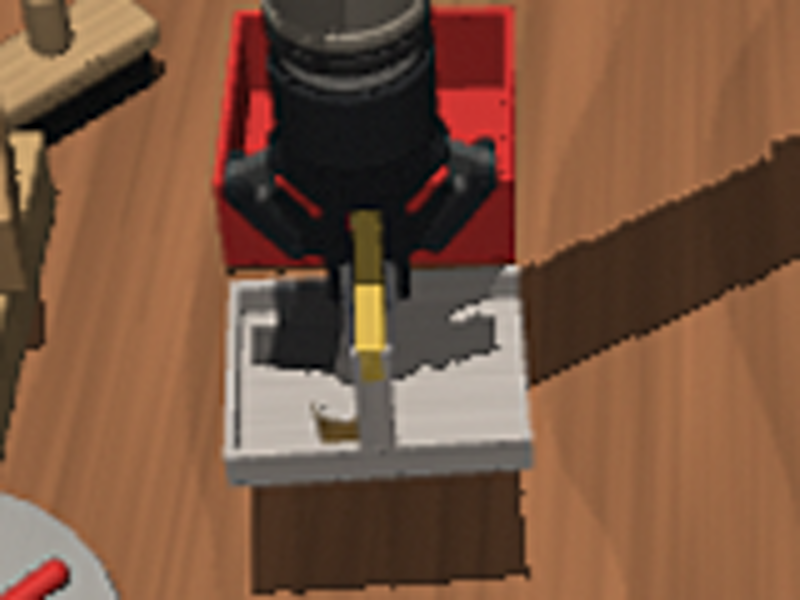

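The tray hangs level with both offcuts aboard (stub at crop 335,415; the angle lies in the shadow at 300,320). Now I'll plan the carry and the tip.

```bash
python3 -c "
from h import *
go((.705,.123,.212),4)"
```

```text
[-27.72, 12.68, -0.19] [-0.02, 0.01, 2.83]
```

```bash
python3 -m pendant '[[[-0.3,0.1,0],[0,0,0]],[[-0.9,0.4,0],[0,0,0.1]],[[-1.8,0.8,0],[0,0,0.2]],[[-3,1.4,0],[0,0,0.3]],[[-4.4,2,0],[0,0,0.5]],[[-6,2.7,0],[0,0,0.6]],[[-7.7,3.5,0],[0,0,0.8]],[[-9.4,4.3,0],[0,0,1]],[[-11.1,5.1,0],[0,0,1.1]],[[-12.8,5.9,0],[0,0,1.3]],[[-14.5,6.6,0],[0,0,1.5]],[[-16.2,7.4,0],[0,0,1.7]]]'
python3 -m pendant '[[[-1.7,0.8,0],[0,0,0.2]],[[-3.4,1.6,0],[0,0,0.4]],[[-5.0,2.3,0],[0,0,0.6]],[[-6.5,3.0,0],[0,0,0.8]],[[-7.8,3.6,0],[0,0,0.9]],[[-9,4.1,0],[0,0,1]],[[-10,4.6,0],[0,0,1.1]],[[-10.7,4.9,0],[0,0,1.1]],[[-11.2,5.2,0],[0,0,1.1]],[[-11.5,5.3,0],[0,0,1.1]],[[-11.5,5.3,0],[0,0,1.1]],[[-11.5,5.3,0],[0,0,1.1]]]'
python3 - <<'E'
from h import *
im=[manip.camera(c)[:,:,::-1] for c in("side","top")]
cv2.imwrite("pics/s3.png",np.hstack([cv2.resize(im[0][130:280,160:310],(400,400)),cv2.resize(im[1][110:230,180:300],(400,400))]))
def tcp(th,nose=(.63,.100)):
    t=np.radians(th); bx=nose[0]+.075*np.cos(t)-.087*np.sin(t); bz=nose[1]+.075*np.sin(t)+.087*np.cos(t)
    return bx+.005*np.sin(t),bz-.005*np.cos(t)
for th in(0,10,20,25,30,40,50,55):
    x,z=tcp(th); go((x,.121,z),4,th,th)
E
```

```text
time_s: 5.43
ee_pos: [0.6402, 0.2278, 0.2104]
tool_rot: [0.676, 0.737, -0.0, 0.0]
force: [-0.1, -0.7, -5.2]
grip_width: 0.151
finger_force: 78.0
time_s: 6.43
ee_pos: [0.7019, 0.1224, 0.2102]
tool_rot: [0.681, 0.732, 0.0, -0.0]
force: [-0.0, -0.4, -5.8]
grip_width: 0.15
finger_force: 78.0
0 [-0.21, 0.31, 2.82] [-0.02, -0.06, 0.12]
10 [-0.1, -1.23, 1.64] [-10.02, -0.07, 0.11]
20 [0.03, -2.94, 0.75] [-20.02, -0.08, 0.11]
25 [0.09, -3.85, 0.42] [-25.02, -0.09, 0.11]
30 [0.16, -4.79, 0.17] [-30.02, -0.09, 0.1]
40 [0.3, -6.7, -0.08] [-40.02, -0.1, 0.09]
50 [0.44, -8.63, 0.01] [-50.02, -0.11, 0.09]
55 [0.51, -9.58, 0.18] [-55.02, -0.11, 0.08]
```

View pics/s3.png

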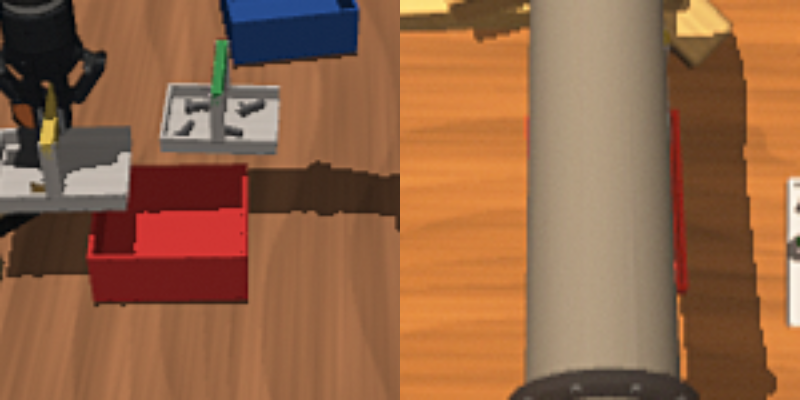

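The tray nose is over the far part of the red bin and level. I'll tip it about the nose.

```bash
python3 -m pendant '[[[-0.1,0.2,0.8],[-0.5,0,0]],[[-0.1,0.1,1.4],[-2,0,0]],[[-0.1,-0.4,1.7],[-5,0,0]],[[-0.1,-0.8,1.7],[-7.5,0,0]],[[-0.1,-1.2,1.6],[-10,0,0]],[[-0.1,-1.7,1.4],[-13,0,0]],[[0,-2.2,1.1],[-16,0,0]],[[0,-2.9,0.8],[-20,0,0]],[[0.1,-3.7,0.5],[-24,0,0]],[[0.1,-4.4,0.3],[-28,0,0]],[[0.2,-5.2,0.1],[-32,0,0]],[[0.2,-5.9,0],[-36,0,0]]]'
python3 - <<'E'
from h import *
def tcp(th,nose=(.63,.100)):
    t=np.radians(th); bx=nose[0]+.075*np.cos(t)-.087*np.sin(t); bz=nose[1]+.075*np.sin(t)+.087*np.cos(t)
    return bx+.005*np.sin(t),bz-.005*np.cos(t)
for th in(36,40,45,50,55):
    x,z=tcp(th); go((x,.121,z),4,th,th)
E
```

```text
time_s: 7.53
ee_pos: [0.6416, 0.1195, 0.2101]
tool_rot: [0.648, 0.695, 0.227, 0.21]
force: [1.2, -1.7, -5.6]
grip_width: 0.15
finger_force: 78.4
36 [0.15, 0.1, 0.03] [0.08, -0.12, -0.02]
40 [0.2, -0.49, -0.47] [-3.92, -0.12, -0.03]
45 [0.27, -1.27, -1.04] [-8.92, -0.12, -0.03]
50 [0.34, -2.1, -1.54] [-13.92, -0.12, -0.04]
55 [0.4, -2.97, -1.96] [-18.92, -0.12, -0.04]
```

```bash
python3 -m pendant '[[[0.2,-0.4,-0.4],[-3.5,0,0]],[[0.2,-0.9,-0.8],[-6.5,0,0]],[[0.3,-1.4,-1.2],[-10,0,0]],[[0.3,-2.1,-1.5],[-14,0,0]],[[0.3,-2.6,-1.8],[-17,0,0]],[[0.3,-3,-2],[-19,0,0]],[[0.3,-3,-2],[-19,0,0]],[[0.3,-3,-2],[-19,0,0]],[[0.3,-3,-2],[-19,0,0]],[[0.3,-3,-2],[-19,0,0]]]'
python3 - <<'E'
from h import *
im=manip.camera("side");cv2.imwrite("pics/side4.png",im[:,:,::-1])
for l in("hexcut_c","angle_c"):print(l,[(np.round(r["pixel"],1).tolist(),round(r["p"],2)) for r in manip.mark_of("side",l)])
cv2.imwrite("pics/s4.png",cv2.resize(im[120:270,140:340,::-1],(800,600)))
E
```

```text
time_s: 8.37
ee_pos: [0.6117, 0.1049, 0.2054]
tool_rot: [0.63, 0.658, 0.279, 0.302]
force: [0.2, -1.3, -4.5]
grip_width: 0.151
finger_force: 78.8
hexcut_c [([232.7, 224.5], 0.58)]
angle_c [([238.1, 340.9], 0.81), ([200.7, 347.6], 0.69), ([244.8, 206.7], 0.51)]
```

View pics/s4.png

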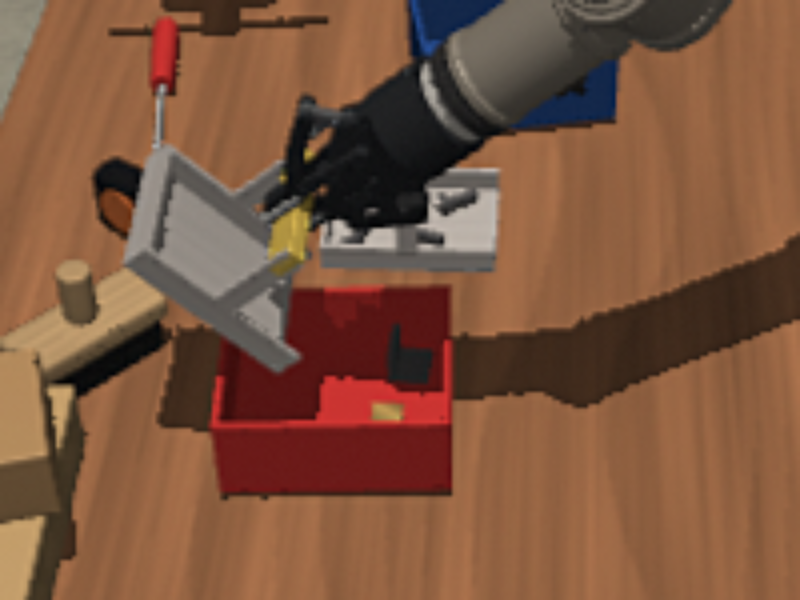

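Both offcuts are in the red bin (angle at crop 410,360; stub at 388,410), and the tray is empty. I'll level it while rising.

```bash
python3 -c "
from h import *
print(np.round(manip.get_obs()['joint_positions'],2))
for th,p in((55,(.615,.121,.235)),(30,(.64,.121,.25)),(0,(.68,.122,.25))): go(p,4,th,th)"
```

```text
[-0.64  0.13  0.26  2.29  1.82  0.29 -2.07]
55 [1.52, 2.62, -1.77] [-6.68, 3.86, 0.47]
30 [1.39, 5.39, -0.89] [18.31, 3.89, -0.38]
0 [1.4, 8.05, 2.1] [48.3, 3.75, -1.41]
```

```bash
python3 -m pendant '[[[0.2,1,-0.8],[0,0.5,0]],[[0.4,2,-1.4],[1,1,0]],[[0.6,3,-1.6],[4,1.5,0]],[[0.8,4,-1.5],[8,2,0]],[[1,4.7,-1.2],[13,3,0]],[[1.2,5.4,-0.9],[18,3.5,-0.4]],[[1.3,6,-0.4],[24,3.8,-0.6]],[[1.4,6.6,0.2],[30,3.8,-0.8]],[[1.4,7.2,0.8],[36,3.8,-1]],[[1.4,7.6,1.4],[42,3.8,-1.2]],[[1.4,8,2],[48.3,3.8,-1.4]],[[1.4,8,2],[48.3,3.8,-1.4]]]'
python3 -c "
from h import *
print(np.round(manip.get_obs()['joint_positions'],2))
go((.60,.30,.22),6.8);go((.547,.384,.212),6.8)"
```

```text
time_s: 9.52
ee_pos: [0.6817, 0.1232, 0.2537]
tool_rot: [0.682, 0.728, 0.048, 0.049]
force: [1.7, -0.7, -4.4]
grip_width: 0.152
finger_force: 78.7
[-0.3   0.39  0.06  1.53  0.01  1.08 -0.18]
 [18.19, -7.39, 2.26] [7.84, 0.61, -3.08]
 [26.92, -12.2, 2.34] [7.84, 0.61, -3.08]
```

```bash
python3 -m pendant '[[[0.5,-0.2,0],[1,0,-0.2]],[[1.5,-0.7,0.2],[2.5,0,-0.5]],[[3,-1.4,0.4],[4,0.2,-1]],[[5,-2.2,0.6],[5.5,0.3,-1.5]],[[7.5,-3.3,0.8],[7,0.4,-2]],[[10,-4.5,1],[7.8,0.6,-2.5]],[[12.5,-5.6,1.3],[7.8,0.6,-3]],[[15,-6.8,1.5],[7.8,0.6,-3]],[[17.5,-7.9,1.8],[7.8,0.6,-3]],[[20,-9,2],[7.8,0.6,-3]],[[22.5,-10.2,2.2],[7.8,0.6,-3]],[[24.5,-11.1,2.3],[7.8,0.6,-3]]]'
python3 -m pendant '[[[1.2,-0.5,0],[0,0,0]],[[2,-0.9,0],[0,0,0]],[[2.4,-1.1,0],[0,0,0]],[[2.4,-1.1,0],[0,0,0]],[[2.4,-1.1,0],[0,0,0]]]'
python3 - <<'E'
from h import *
go((.546,.384,.100),6.8);go((.546,.384,.083),6.8)
print(Rot.from_quat(manip.get_obs()["tool_rot"]).as_matrix().round(3)[2])
im=[manip.camera(c)[:,:,::-1] for c in("side","top")]
cv2.imwrite("pics/s5.png",np.hstack([cv2.resize(im[0][170:350,150:330],(400,400)),cv2.resize(im[1][110:250,60:200],(400,400))]))
E
```

```text
time_s: 10.52
ee_pos: [0.5542, 0.3644, 0.2094]
tool_rot: [0.664, 0.748, -0.001, 0.002]
force: [-0.7, 0.4, -3.7]
grip_width: 0.15
finger_force: 79.1
time_s: 10.93
ee_pos: [0.5462, 0.3803, 0.2099]
tool_rot: [0.667, 0.745, -0.001, 0.004]
force: [0.1, 0.0, -3.4]
grip_width: 0.153
finger_force: 79.1
 [0.46, -0.02, 10.99] [0.22, 0.47, -0.41]
 [0.47, -0.02, 12.69] [0.22, 0.47, -0.41]
[-0.008  0.004 -1.   ]
```

View pics/s5.png

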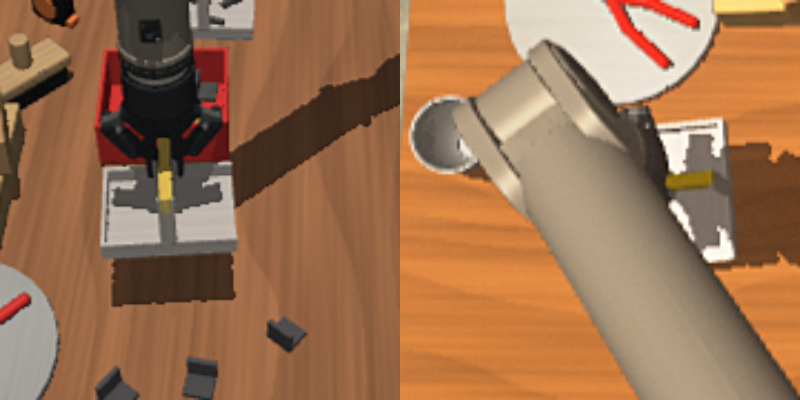

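The tray is empty, level and above its original free spot. I'll lower it.

```bash
python3 -m pendant '[[[0.2,0,1],[0,0.3,-0.2]],[[0.4,0,2.5],[0.2,0.5,-0.4]],[[0.4,0,4.2],[0.2,0.5,-0.4]],[[0.4,0,6],[0.2,0.5,-0.4]],[[0.4,0,7.8],[0.2,0.5,-0.4]],[[0.4,0,9.4],[0.2,0.5,-0.4]],[[0.4,0,10.6],[0.2,0.5,-0.4]],[[0.4,0,11.4],[0.2,0.5,-0.4]],[[0.4,0,11.9],[0.2,0.5,-0.4]],[[0.4,0,12.2],[0.2,0.5,-0.4]],[[0.4,0,12.4],[0.2,0.5,-0.4]],[[0.4,0,12.4],[0.2,0.5,-0.4]]]'
```

```text
time_s: 12.03
ee_pos: [0.5456, 0.385, 0.086]
tool_rot: [0.663, 0.748, 0.001, -0.001]
force: [0.0, -0.6, -3.8]
grip_width: 0.152
finger_force: 79.0
```

```bash
python3 -m pendant '[[[0,0,0.1],[0,0,0]],[[0,0,0.2],[0,0,0]],[[0,0,0.3],[0,0,0]],[[0,0,0.3],[0,0,0]]]'
```

```text
time_s: 12.37
ee_pos: [0.5455, 0.385, 0.0829]
tool_rot: [0.663, 0.748, 0.001, -0.001]
force: [0.7, 0.1, -3.8]
grip_width: 0.156
finger_force: 79.4
```

```bash
python3 -m pendant '[[[0,0,0.05],[0,0,0]],[[0,0,0.1],[0,0,0]],[[0,0,0.1],[0,0,0]]]'; python3 -m pendant '[[[0,0,0.05],[0,0,0]],[[0,0,0.1],[0,0,0]],[[0,0,0.1],[0,0,0]]]'
```

```text
time_s: 12.62
ee_pos: [0.5455, 0.385, 0.0828]
tool_rot: [0.663, 0.748, 0.001, -0.001]
force: [-1.9, -1.7, 4.9]
grip_width: 0.15
finger_force: 80.5
time_s: 12.87
ee_pos: [0.5455, 0.385, 0.0828]
tool_rot: [0.663, 0.748, 0.001, -0.001]
force: [-4.4, -2.6, 10.2]
grip_width: 0.145
finger_force: 81.3
```

The tray has touched down. I'll open the fingers, retreat and check.

```bash
python3 -m pendant '[[[0,0,-0.1],[0,0,0]],[[0,0,-0.1],[0,0,0]],[[0,0,-0.1],[0,0,0]],[[0,0,-0.1],[0,0,0]],[[0,0,-0.1],[0,0,0]],[[0,0,-0.1],[0,0,0]],[[0,0,-0.1],[0,0,0]],[[0,0,-0.1],[0,0,0]],[[0,0,-0.1],[0,0,0]],[[0,0,-0.1],[0,0,0]],[[0,0,-0.1],[0,0,0]],[[0,0,-0.1],[0,0,0]]]' 8.54
python3 -m pendant '[[[0,0,-1],[0,0,0]],[[0,0,-2.5],[0,0,0]],[[0,0,-4.5],[0,0,0]],[[0,0,-7],[0,0,0]],[[0,0,-9.5],[0,0,0]],[[0,0,-12],[0,0,0]],[[0,0,-14],[0,0,0]],[[0,0,-15.5],[0,0,0]],[[0,0,-16],[0,0,0]],[[0,0,-16],[0,0,0]]]'
python3 - <<'E'
from h import *
im=manip.camera("side");cv2.imwrite("pics/s6.png",cv2.resize(im[170:350,140:380,::-1],(800,600)))
for l in("hexcut_c","angle_c"):print(l,[(np.round(r["pixel"],1).tolist(),round(r["p"],2)) for r in manip.mark_of("side",l)])
E
```

```text
time_s: 13.87
ee_pos: [0.5453, 0.3848, 0.0816]
tool_rot: [0.663, 0.748, 0.0, -0.001]
force: [0.2, 0.1, 0.3]
grip_width: 0.998
finger_force: 0.0
time_s: 14.7
ee_pos: [0.5461, 0.3851, 0.244]
tool_rot: [0.663, 0.748, 0.002, -0.0]
force: [0.4, -0.8, 0.3]
grip_width: 1.001
finger_force: 0.0
hexcut_c [([227.7, 277.1], 0.29)]
angle_c [([241.6, 339.1], 0.78), ([200.2, 349.3], 0.61), ([281.9, 317.7], 0.59), ([243.3, 205.1], 0.53), ([227.0, 278.8], 0.35)]
```

View pics/s6.png

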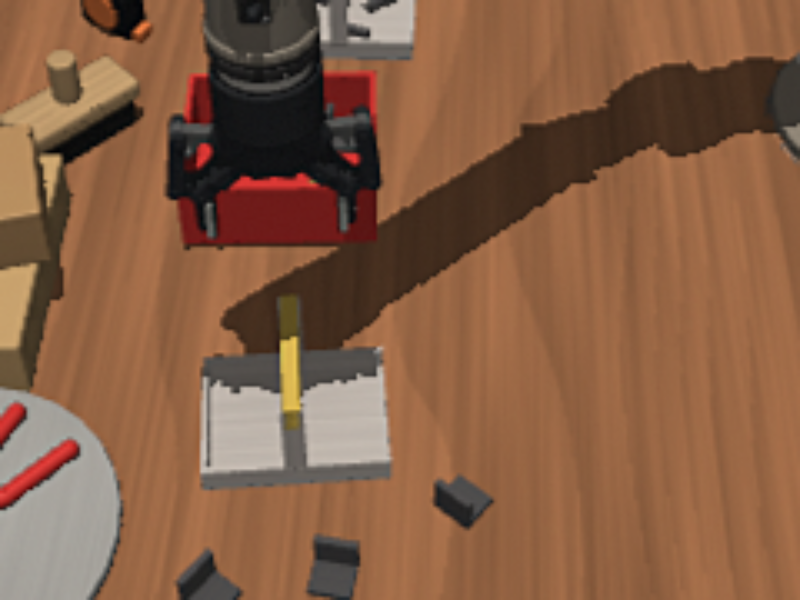

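The empty tray stands upright and flat on the bench (crop 295,420), the gripper is clear of it, and the three loose angles are undisturbed. Handing in.

```bash
python3 -c "
from station import manip
print(manip.close_job())"
```

```text
the job is handed in; nothing more can be done
None
```

Both offcuts were tipped into the red scrap bin, the empty yellow-handled tray is back upright on the bench and released, and the job was handed in at about 15 s of the 67 s allowed; no verdict was returned.

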